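# Pry open the control unit and lock its carrier stud

## Robot

A 7-joint arm with a two-finger parallel gripper is mounted at the origin on the work surface. World frame = base frame: x ahead of the robot, y to its left, z up, the work surface at z = 0. Lengths are in m, angles in rad, forces in N, time in s.
With the tool pointing down it reaches from about 0.425 to 0.875 m from the base axis. Payload 8.4 kg.
Tool frame: the origin (TCP) lies on the mounting face of the last link; the fingertips stand 182 mm ahead of it and the grasp point (between the pads) lies 164 mm ahead of it (ctrl.tcp_to_tips is the distance from the TCP to the fingertips, in m); z points along the fingers, y is the direction in which the jaws open and shut (so a half turn about z gives the same grasp; the last joint's range is limited). The gripper opens to 87 mm and grips with 3 to 60 N. Pads are 19 mm wide; open, the fingers measure 117 mm over their backs; the gripper's body (75 mm by 190 mm) begins 51 mm behind the grasp point.
Start: joints at [1.13, 0.333, 0.04, 1.465, -0.013, 1.343, -0.059], TCP at [0.218, -0.612, 0.405] pointing down, gripper open.
Joint ranges: [-2.58, 2.58], [-0.38, 2.09], [-1.3, 1.39], [0.25, 2.4], [-1.5, 4.64], [0.08, 2.09], [-2.65, 2.65]. Speed limits (rad/s): [2.22, 2.22, 2.79, 2.79, 3.14, 3.14, 3.14].

## Interface

Orientations are given as a 3x3 rotation matrix whose columns are the frame's x, y, z axes.
In Python, from cell import ctrl gives the robot as it stands.
- The arm moves only by the tool play_rows, never from a script. Its argument "steps" is a list of rows, each a list of 7 numbers: the turn, a rotation vector about the world's x, y, z normalised to -1 to 1, where 1 is pi/2 rad, then the shift along the world's x, y, z normalised to -1 to 1, where 1 is 20 mm, then the closure, from 0 (fully open) to 1 (shut). In form: [[wx, wy, wz, x, y, z, gripper], ...]. A call has 1 to 20 rows; each row shifts and turns the commanded pose from where the row before left it; what a row does not reach is not made up. A row lasts 1/10 s, in which the tool goes at most 50 mm and 8.59 degrees, less where a joint would pass 70% of its speed; a pose out of reach is approached as far as the arm can. A call with a number of a shift or a turn outside -1 to 1 is refused whole. A call with a gripper value outside its range is refused whole. The fingers move at their own pace and stop on an object; "squeeze" is the grip in N (left out, the last holds). Time passes only in rows, so rows that do not move let the fingers close. It gives the time, the measured TCP pose, the force and the opening at its end, in the units of the state.
- ctrl.sense(): the state, without advancing time (a new reading comes with each control period).
- ctrl.camera(name): name is "scene" or "top" or "wrist"; returns a dict with "img" (400x640x3 uint8, blue, green, red), "fx", "fy", "cx", "cy" (pixels), "k1" (the pictures are not rectified: a ray, as slopes to the right and down, at radius r is drawn at 1 + k1 r^2 times it, then the intrinsics apply), "camera_from_world" (4x4, takes a point from world to camera coordinates); the wrist camera has in their place "T_tool_cam" (4x4, takes a point from camera to tool coordinates, whose origin is the TCP and whose axes are the flange's). Camera axes: x right, y down, z forward; pixel columns grow to the right and rows downward; lengths in m; the calibration is good to about 2 mm. A picture is of the moment at which its call begins: read the wrist's pose just before it. There is no depth.
- ctrl.close_job(): hands the job in, once; it reports no verdict.
The state is a dict: "time_s": time; "joint_positions": joint angles; "joint_velocities": joint speeds; "joint_torque": joint torques, N m; "ee_pos": TCP position; "eef_rot": TCP orientation; "wrist_force": force on the tool from outside, world axes, zero at the start; "ft_torque": the same for the moment, N m; "grip_width": finger opening in m.
Only numpy, scipy, OpenCV 4.12 (cv2) and the standard library are available. Lean on these libraries where they do the work, as an engineer would, in place of code of your own. Each camera call takes 0.05 s, during which the arm holds its last target. There are 200 camera calls.

## Task

The carrier inside this control unit was left unlocked. Take the orange pry tool from its rest, put its bent tip in the notch under the edge of the blue snap-fit cover and lever that edge up until it pops free, put the tool down clear of the unit, and set the cover, ribbed side up and without dropping it, in the yellow tray. Then push the red stud inside fully in, turn it a quarter turn clockwise and let it spring back up locked, leaving the other things on the bench where they are.

Things in the scene. Friction and masses are not known exactly. Their poses are not given: they have to be found in the camera images.
- unit: grey control unit fixed to the bench, 150 (x) x 108 (y) x 60 mm; low ears reach 98 mm from its centre along x. Origin: centre of its underside, z up. Its top is an open bay 92 x 91 mm, closed by the cover flush with the top; below it the bay is free over x -40 to 40, y -46 to 39.5 mm, floor 12 mm above the bench. Its -y wall is 8 mm thick (y -54 to -46) and has the notch
- notch (a point): middle of the inner edge of the notch's sill, at (0, -46, 49) mm of the unit, axes as the unit. The notch, with a yellow sill, is cut 24 mm wide right through the top of the -y wall, open above; the level sill runs from y -8 to 0 mm of this frame. The seated cover's underside is 6 mm above the sill, its edge 1 mm further in (+y)
- cover: blue snap-fit cover, loose, about 70 g: plate 90 x 90 x 5 mm. Origin: centre of the plate's underside (55 mm above the bench when seated), axes as the unit's when seated. Four legs reach 12.5 mm below the plate: on a flat floor its origin stands 12.5 mm up. Sprung noses in the notch wall hold its -y edge; the opposite edge only rests on a ledge
- cover_edge (a point): middle of the cover's notch-side edge, underside: (0, -45, 0) mm of the cover. Lifting it takes about 8 N; after about 4 mm the noses snap past and then hold this edge about 8 mm above its seat. Once popped, the cover lifts straight out by its rib
- cover_rib (a point): point in the black grip rib on top of the cover, mid-height: (0, 0, 11) mm of the cover. The rib is 10 mm wide (cover's x), 44 mm long (y), 11 mm high, from 5 to 16 mm above the cover's origin
- pry: pry tool, about 60 g. Origin: centre of the orange handle, 80 mm long (x, towards the tip), 14 mm wide (y), 14 mm high (z). A steel shank 10 mm wide, 4 mm thick runs on to the heel at x 80 mm. At the start it lies in the rest, x pointing 30 degrees below level, handle centre 62 mm above the bench, handle sides free from x -20 to 35 mm
- pry_heel (a point): underside of the bend of the pry tool (the fulcrum), at (80, 0, -2) mm of the tool; with it on the sill, lowering the handle raises the tip
- pry_tip (a point): end of the pry tool's flat tip, mid-thickness, at (97.3, 0, 9.2) mm of the tool. The tip is 20 mm long from the heel, 10 mm wide, 2.5 mm thick, bent 30 degrees up to the tool's +z: level, as in the rest, when the shank slopes 30 degrees down
- rest: tool rest fixed to the bench: blue base plate 120 x 60 x 8 mm, two aluminium saddles with cheeks at 37 mm (up to 50 mm high) and -33 mm (up to 82 mm high) along its x; about 1.5 mm free either side of the tool. Origin: on the bench right below the handle's centre; its x is the level direction in which the tip points, z up
- tray: yellow open parts tray fixed to the bench, 150 x 150 x 22 mm outside, walls and floor 4 mm thick. Origin: centre of its underside, z up
- stud_grip (a point): point on the axis of the quarter-turn stud in the middle of the bay, 41 mm above the bench when up, in its red wing: 30 mm long (along the unit's x at the start), 10 mm wide, 33 to 47 mm above the bench. The wing stands on a steel disc 40 mm across (top at 33 mm), on which fingertips holding the wing can press. Axes turn with the stud
- stud_push (a joint): how far the stud is pushed down, 0 (up) to 0.006 m (fully in); spring 4 N at 0, 8.5 N at 0.006. It is keyed: it can turn only while pushed in 0.0035 m or more, and springs back up to 0 only when it stands at 0 or at a full quarter turn
- stud_turn (a joint): turn of the stud in rad, clockwise seen from above: 0 unlocked, 1.57 locked (stop at 1.62); light friction
- spool: bystander: solder spool, 48 mm across, 35 mm high, origin under its centre; leave it alone
- flux: bystander: small blue bottle, 40 mm across, 70 mm high, origin under its centre; leave it alone
- board: bystander: green circuit board 70 x 45 mm with parts up to 10 mm high, origin under its centre; leave it alone
- driver: bystander: red-handled screwdriver 150 mm long lying along its x; leave it alone
- tin: bystander: round steel tin 56 mm across, 22 mm high, origin under its centre; leave it alone
- dish: bystander: white ceramic dish 70 mm across, 25 mm high, origin under its centre; leave it alone
- module: bystander: metal module 45 x 30 x 20 mm, origin under its centre; leave it alone
Things that resemble listed ones, but are neither listed nor needed, are in the scene too. What is shaped like the cover but pink is not meant. Of the things that look like the tray, the smaller one is meant.

How it is judged:
By the outcome, as a careful person would: the job done as asked, in the order asked, and still so for the second after the job is handed in, with the robot touching nothing.
It also fails if it takes over 72 s, if anything falls off the work surface, if the arm or the gripper's body presses on something with over 40 N, if the wrist force passes 120 N, or if a joint passes its speed limit or range.

## Working session

There is one attempt and no reset: what is moved stays moved. The work goes in short steps, Python scripts to look and compute and a tool call to move; the robot and the scene stay as the last step left them, time stands still between calls to the robot, and variables do not carry over. Pictures are saved under pics/ and viewed, about 8 in all and at most 12, crops included, and the job is handed in when it is done.

Besides the shell and the picture viewer there is one more tool, called as a command line: name --pt "numbers of a row" for each row, then --argument value for the rest. play_rows: Moves the arm, as the interface text tells. Its arguments: {"type":"object","properties":{"steps":{"type":"array"},"squeeze":{"type":"number"}},"required":["steps"]}

```bash
ls; mkdir -p pics; cat > h.py <<'E'
import numpy as np, cv2
from cell import ctrl
def cam(name,tag=None):
    s=ctrl.sense(); c=ctrl.camera(name)
    if name=="wrist":
        T=np.eye(4);T[:3,:3]=np.array(s["eef_rot"]);T[:3,3]=s["ee_pos"]
        c["camera_from_world"]=np.linalg.inv(T@np.array(c["T_tool_cam"]))
    c["camera_from_world"]=np.array(c["camera_from_world"])
    if tag:
        cv2.imwrite(f"pics/{tag}.png",c["img"]); np.save(f"pics/{tag}.npy",{k:v for k,v in c.items()},allow_pickle=True)
    return c
def load(tag): return np.load(f"pics/{tag}.npy",allow_pickle=True).item()
def ray(c,u,v):
    d=np.array([(u-c["cx"])/c["fx"],(v-c["cy"])/c["fy"]]); s=d.copy()
    for _ in range(20): s=d/(1+c["k1"]*(s@s))
    M=np.linalg.inv(c["camera_from_world"]); r=M[:3,:3]@np.array([*s,1]); return M[:3,3],r/np.linalg.norm(r)
def atz(c,u,v,z):
    o,r=ray(c,u,v); return o+r*(z-o[2])/r[2]
def tri(obs):
    A=np.zeros((3,3));b=np.zeros(3)
    for c,u,v in obs:
        o,r=ray(c,u,v);P=np.eye(3)-np.outer(r,r);A+=P;b+=P@o
    x=np.linalg.solve(A,b); return x,[np.linalg.norm(np.cross(x-ray(c,u,v)[0],ray(c,u,v)[1])) for c,u,v in obs]
def proj(c,p):
    q=c["camera_from_world"]@np.array([*p,1]);s=q[:2]/q[2];s=s*(1+c["k1"]*(s@s));return s*[c["fx"],c["fy"]]+[c["cx"],c["cy"]]
E
python3 - <<'E'
from h import *
a=cam("scene","s0");b=cam("top","t0")
s=ctrl.sense();print({k:np.round(v,3) for k,v in s.items()})
for c in(a,b):print(c["fx"],c["k1"],np.linalg.inv(c["camera_from_world"]).round(3))
cv2.imwrite("pics/st.png",cv2.resize(np.vstack([a["img"],b["img"]])[:, :],(480*1,600)))
E
```

```text
pics
{'time_s': np.float64(0.1), 'joint_positions': array([ 1.13 ,  0.334,  0.04 ,  1.466, -0.013,  1.343, -0.059]), 'joint_velocities': array([-0.   , -0.002, -0.   , -0.003,  0.002, -0.   , -0.001]), 'joint_torque': array([ 3.0000e-03, -6.5781e+01,  1.3400e+00, -4.0471e+01, -6.0000e-02,
        4.1000e-02,  0.0000e+00]), 'ee_pos': array([ 0.218, -0.612,  0.404]), 'eef_rot': array([[ 0.942,  0.335, -0.001],
       [ 0.335, -0.942,  0.001],
       [-0.   , -0.001, -1.   ]]), 'wrist_force': array([-0.194,  0.262,  0.122]), 'ft_torque': array([0.033, 0.01 , 0.002]), 'grip_width': np.float64(0.087)}
391.9269991221685 -0.006318513186808777 [[ 0.14   0.821 -0.554  1.148]
 [ 0.99  -0.114  0.082  0.042]
 [ 0.004 -0.56  -0.829  0.939]
 [ 0.     0.     0.     1.   ]]
490.64932776703614 -0.06421434517261586 [[-0.007 -0.982  0.189  0.282]
 [-1.     0.005 -0.009  0.108]
 [ 0.008 -0.189 -0.982  1.539]
 [ 0.     0.     0.     1.   ]]
```

View pics/t0.png

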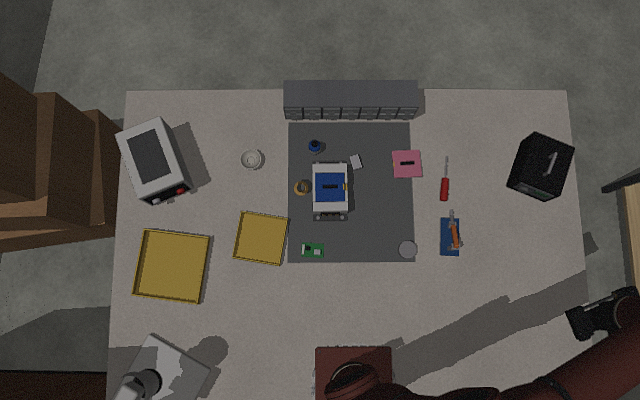

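View pics/s0.png

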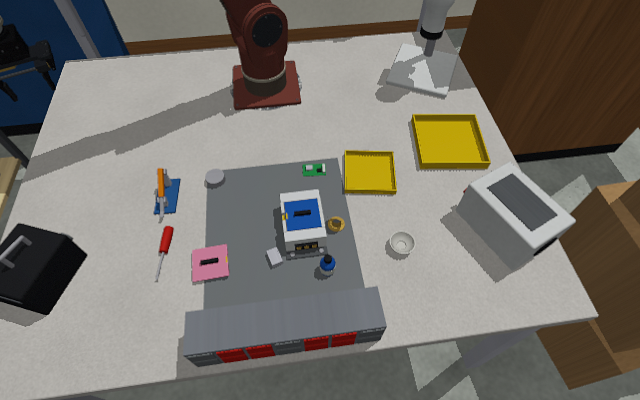

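```bash
python3 - <<'E'
from h import *
a=load("s0")["img"];b=load("t0")["img"]
def cr(i,x,y,w,h,W,H): return cv2.resize(i[y:y+h,x:x+w],(W,H),interpolation=cv2.INTER_CUBIC)
# each 5x, 80x60
o=np.vstack([np.hstack([cr(b,290,150,80,60,400,300),cr(b,430,205,40,60,200,300),cr(b,228,205,67,67*3//2//1-0,200,300)]),
 np.hstack([cr(a,265,185,80,80,300,300),cr(a,145,160,40,60,200,300),cr(a,335,140,70,70,300,300)])])
cv2.imwrite("pics/c1.png",o)
E
```

```text
(no output)
```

View pics/c1.png

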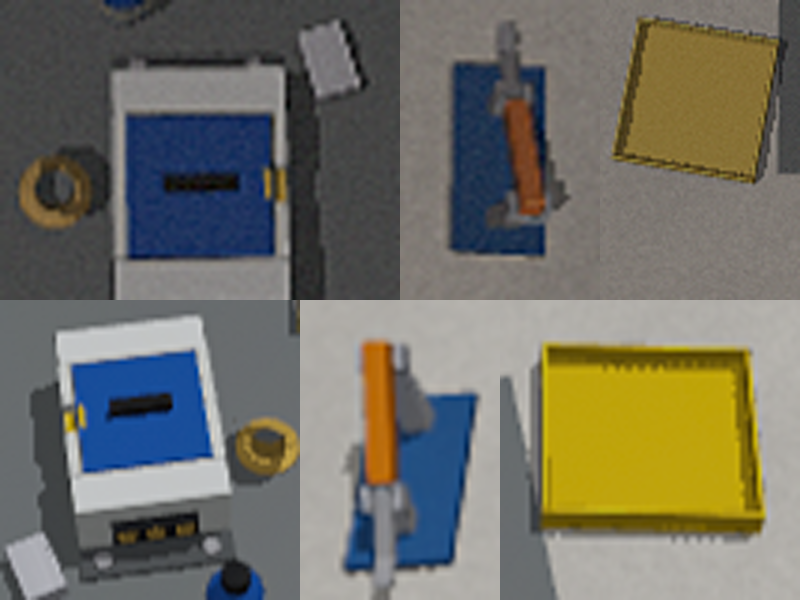

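```bash
python3 - <<'E'
from h import *
a=load("s0");b=load("t0")
f=lambda c,L,z:np.array([atz(c,u,v,z) for u,v in L])
R=f(b,[(440.6,217.6),(459,217.6),(459,256),(440,255)],.008);print("rest base",R.round(3),R.mean(0))
# cover corners top (crop 5x from 290,150): 
C=f(b,[(290+x/5,150+y/5) for x,y in[(126,114),(274,114),(275,257),(128,258)]],.06);print("cover",C.round(4),C.mean(0))
C2=f(a,[(265+x/3.75,185+(y-300)/3.75) for x,y in[(70,364),(196,351),(212,457),(83,472)]],.06);print("cover s",C2.round(4),C2.mean(0))
rb=[(b,290+201/5,150+183/5),(a,265+140/3.75,185+105/3.75)];print("rib",tri(rb))
nt=[(b,290+275/5,150+184/5),(a,265+75/3.75,185+117/3.75)];print("notch",tri(nt))
# tool handle ends: front (lower) and rear top
print("handle front",tri([(b,430+(515-400)/5,205+100/5),(a,145+(382-300)/5,160+(485-300)/5)]))
print("handle rear",tri([(b,430+(533-400)/5,205+212/5),(a,145+(378-300)/5,160+(343-300)/5)]))
T=f(b,[(228+(x-600)*67/200,205+y/3) for x,y in[(641,18),(779,40),(755,182),(613,158)]],.022);print("tray",T.round(3),T.mean(0))
T=f(a,[(335+(x-500)*70/300,140+(y-300)*70/300) for x,y in[(543,345),(750,346),(763,518),(540,515)]],.022);print("tray s",T.round(3),T.mean(0))
E
```

```text
rest base [[ 0.507 -0.287  0.008]
 [ 0.506 -0.346  0.008]
 [ 0.385 -0.339  0.008]
 [ 0.388 -0.279  0.008]] [ 0.44643392 -0.31304078  0.008     ]
cover [[0.6416 0.1095 0.06  ]
 [0.6411 0.0177 0.06  ]
 [0.551  0.0186 0.06  ]
 [0.5508 0.1087 0.06  ]] [0.59612707 0.06365778 0.06      ]
cover s [[0.5566 0.0234 0.06  ]
 [0.5578 0.1144 0.06  ]
 [0.6467 0.1136 0.06  ]
 [0.6462 0.0247 0.06  ]] [0.60182051 0.06902597 0.06      ]
rib (array([0.59777027, 0.06638391, 0.06013079]), [np.float64(0.0028820654030748153), np.float64(0.002882065403074815)])
notch (array([0.59797393, 0.02025109, 0.05465927]), [np.float64(0.002710835731451529), np.float64(0.002710835731451548)])
handle front (array([ 0.47825374, -0.31463259,  0.03836432]), [np.float64(0.0023611922537150757), np.float64(0.002361192253715003)])
handle rear (array([ 0.40568796, -0.3115543 ,  0.07394958]), [np.float64(0.002545246381875915), np.float64(0.0025452463818759104)])
tray [[0.529 0.34  0.022]
 [0.505 0.195 0.022]
 [0.359 0.219 0.022]
 [0.384 0.366 0.022]] [0.44407453 0.28022285 0.022     ]
tray s [[0.367 0.226 0.022]
 [0.388 0.373 0.022]
 [0.537 0.346 0.022]
 [0.514 0.198 0.022]] [0.45134948 0.2858252  0.022     ]
```

play_rows --pt "0 0 -0.017 0.75 1 -0.25 0" --pt "0 0 -0.017 0.75 1 -0.25 0" --pt "0 0 -0.017 0.75 1 -0.25 0" --pt "0 0 -0.017 0.75 1 -0.25 0" --pt "0 0 -0.017 0.75 1 -0.25 0" --pt "0 0 -0.017 0.75 1 -0.25 0" --pt "0 0 -0.017 0.75 1 -0.25 0" --pt "0 0 -0.017 0.75 1 -0.25 0" --pt "0 0 -0.017 0.75 1 -0.25 0" --pt "0 0 -0.017 0.75 1 -0.25 0" --pt "0 0 -0.017 0.75 1 -0.25 0" --pt "0 0 -0.017 0.75 1 -0.25 0" --pt "0 0 -0.017 0.75 1 -0.25 0" --pt "0 0 -0.017 0.75 1 -0.25 0" --pt "0 0 -0.017 0.75 1 -0.25 0" --pt "0 0 0 0 0 0 0" --pt "0 0 0 0 0 0 0"

```text
time_s: 1.8
ee_pos: [0.4429, -0.3121, 0.3294]
eef_rot: [[0.998, -0.057, -0.001], [-0.057, -0.998, 0.0], [-0.001, -0.0, -1.0]]
wrist_force: [-0.2, -0.6, -0.9]
grip_width: 0.0871
```

```bash
python3 - <<'E'
from h import *
c=cam("wrist","w1");s=ctrl.sense();print(np.round(s["ee_pos"],4),np.round(s["eef_rot"],3),np.round(s["joint_positions"],2));print(np.round(c["T_tool_cam"],3),c["fx"])
E
```

```text
[ 0.4424 -0.3129  0.3296] [[ 0.998 -0.059 -0.001]
 [-0.059 -0.998 -0.   ]
 [-0.001  0.    -1.   ]] [ 0.68  0.18 -0.16  1.82  0.03  1.15 -1.12]
[[ 0.    -0.962 -0.273  0.074]
 [ 1.     0.    -0.001 -0.   ]
 [ 0.001 -0.273  0.962  0.021]
 [ 0.     0.     0.     1.   ]] 297.7573159838003
```

View pics/w1.png

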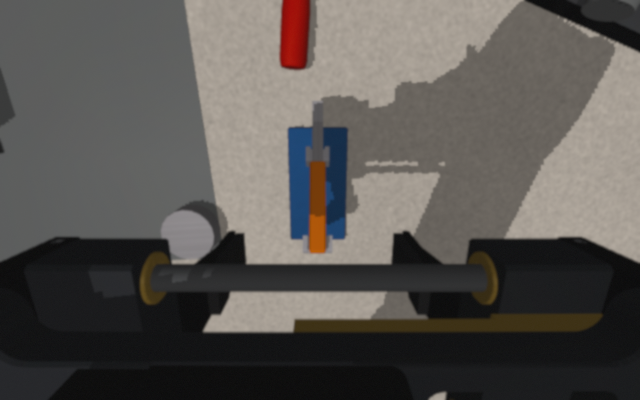

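```bash
python3 - <<'E'
from h import *
a=load("s0");b=load("t0");w=load("w1")
print(w["cx"],w["cy"])
F=atz(w,318,162,.048);Rr=atz(w,318,252,.088);print("front/rear by z",F,Rr)
for p in[(290,128),(347,128),(346,239),(291,239)]:print(atz(w,*p,.008).round(4))
print(tri([(w,318,162),(a,145+(382-300)/5,160+(485-300)/5)]))
print(tri([(w,318,252),(a,145+(378-300)/5,160+(343-300)/5)]))
E
```

```text
318.3731146633067 201.24289305033446
front/rear by z [ 0.47857173 -0.31308565  0.048     ] [ 0.41152161 -0.30932427  0.088     ]
[ 0.5077 -0.2871  0.008 ]
[ 0.5045 -0.343   0.008 ]
[ 0.387  -0.3383  0.008 ]
[ 0.3904 -0.2784  0.008 ]
(array([ 0.47684214, -0.31296775,  0.03618538]), [np.float64(1.4367546187393204e-05), np.float64(1.4367546187263537e-05)])
(array([ 0.40460881, -0.30911922,  0.07279237]), [np.float64(0.00040174873296479536), np.float64(0.00040174873296495707)])
```

play_rows --pt "0 0 0 0.2 0.06 -0.5 0" --pt "0 0 0 0 0 -1 0" --pt "0 0 0 0 0 -1 0" --pt "0 0 0 0 0 -1 0" --pt "0 0 0 0 0 -1 0" --pt "0 0 0 0 0 -0.85 0" --pt "0 0 0 0 0 0 0" --pt "0 0 0 0 0 0 1" --pt "0 0 0 0 0 0 1" --pt "0 0 0 0 0 0 1" --pt "0 0 0 0 0 0 1" --pt "0 0 0 0 0 0 1" --pt "0 0 0 0 0 0 1" --pt "0 0 0 0 0 0 1" --pt "0 0 0 0 0 0 1" --squeeze 45

```text
time_s: 3.35
ee_pos: [0.4468, -0.3112, 0.2227]
eef_rot: [[0.998, -0.059, -0.0], [-0.059, -0.998, 0.0], [-0.0, -0.0, -1.0]]
wrist_force: [-0.4, 0.3, 0.1]
grip_width: 0.0315
```

play_rows --pt "0 0 0 0 0 0 1" --pt "0 0 0 0 0 0 1" --pt "0 0 0 0 0 0 1" --pt "0 0 0 0 0 0 1" --pt "0 0 0 0 0 0 1" --pt "0 0 0 0 0 0.2 1" --pt "0 0 0 0 0 0.5 1" --pt "0 0 0 0 0 0.5 1"

```text
time_s: 4.15
ee_pos: [0.4469, -0.3112, 0.2477]
eef_rot: [[0.998, -0.059, 0.0], [-0.059, -0.998, 0.0], [0.0, -0.0, -1.0]]
wrist_force: [-0.5, 0.3, -0.1]
grip_width: 0.0136
```

play_rows --pt "0 0 0 0 0 1 1" --pt "0 0 0 0 0 1 1" --pt "0 0 0 0 0 1 1" --pt "0 0 0.08 0.58 0.87 0 1" --pt "0 0 0.08 0.58 0.87 0 1" --pt "0 0 0.08 0.58 0.87 0 1" --pt "0 0 0.08 0.58 0.87 0 1" --pt "0 0 0.08 0.58 0.87 0 1" --pt "0 0 0.08 0.58 0.87 0 1" --pt "0 0 0.08 0.58 0.87 0 1" --pt "0 0 0.08 0.58 0.87 0 1" --pt "0 0 0.08 0.58 0.87 0 1" --pt "0 0 0.08 0.58 0.87 0 1" --pt "0 0 0.08 0.58 0.87 0 1" --pt "0 0 0.08 0.58 0.87 0 1" --pt "0 0 0.08 0.58 0.87 0 1" --pt "0 0 0 0 0 -0.8 1" --pt "0 0 0 0 0 -0.8 1" --pt "0 0 0 0 0 0 1"

```text
time_s: 6.05
ee_pos: [0.5962, -0.0862, 0.2719]
eef_rot: [[-0.001, 1.0, -0.005], [1.0, 0.001, -0.0], [-0.0, -0.005, -1.0]]
wrist_force: [0.0, 0.3, -1.5]
grip_width: 0.0136
```

```bash
python3 - <<'E'
from h import *
c=cam("wrist","w2");s=ctrl.sense();print(np.round(s["ee_pos"],4),np.round(s["eef_rot"],3),np.round(s["joint_positions"],2),s["wrist_force"])
i=c["img"]; cv2.imwrite("pics/w2c.png",cv2.resize(i[:260,190:450],(600,600),interpolation=cv2.INTER_CUBIC))
E
```

```text
[ 0.5966 -0.0862  0.2732] [[-0.001  1.    -0.003]
 [ 1.     0.001 -0.   ]
 [-0.    -0.003 -1.   ]] [ 0.47  0.39 -0.5   1.71  0.2   1.1  -0.09] [-0.47304926  0.11139898 -0.7623106 ]
```

View pics/w2c.png

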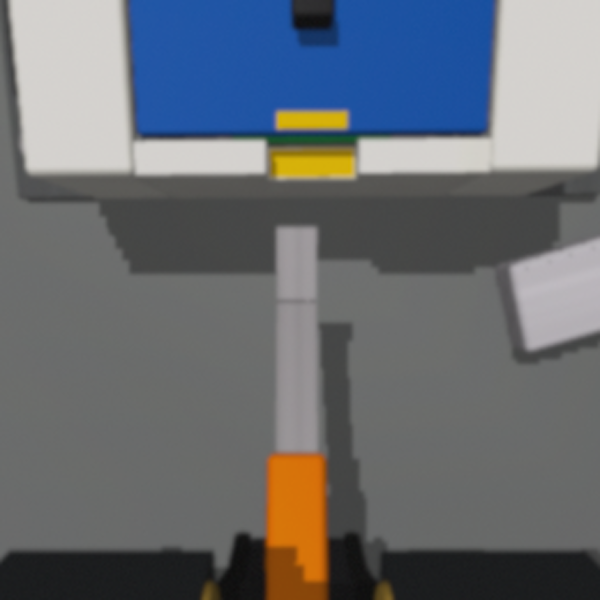

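```bash
python3 - <<'E'
from h import *
w=load("w2");k=2.308
P=lambda x,y,z:atz(w,190+x/k,y/k,z).round(4)
print("sill outer L,R",P(271,178,.049),P(356,178,.049))
print("sill inner?",P(313,148,.049))
print("cover edge L,R top",P(138,134,.06),P(488,131,.06))
print("cover edge at yellow top mark",P(312,130,.06))
print("unit outer top edge",P(135,175,.06),P(490,171,.06))
print("notch cover: rib near end bottom",P(313,26,.071))
for z in(.066,.07,.074,.078):print("tip",P(297,226,z),"heel line",P(297,300,z-.001))
print("handle front top L R",P(267,455,.105),P(326,455,.105))
E
```

```text
sill outer L,R [0.5875 0.0133 0.049 ] [0.6108 0.0133 0.049 ]
sill inner? [0.599  0.0209 0.049 ]
cover edge L,R top [0.5541 0.0225 0.06  ] [0.6433 0.0232 0.06  ]
cover edge at yellow top mark [0.5985 0.0234 0.06  ]
unit outer top edge [0.5527 0.0127 0.06  ] [0.6445 0.0137 0.06  ]
notch cover: rib near end bottom [0.5984 0.0435 0.071 ]
tip [ 5.947e-01 -2.000e-04  6.600e-02] heel line [ 0.5948 -0.0186  0.065 ]
tip [ 5.948e-01 -4.000e-04  7.000e-02] heel line [ 0.5948 -0.0184  0.069 ]
tip [ 0.5948 -0.0006  0.074 ] heel line [ 0.5948 -0.0183  0.073 ]
tip [ 0.5948 -0.0009  0.078 ] heel line [ 0.5948 -0.0181  0.077 ]
handle front top L R [ 0.5884 -0.0503  0.105 ] [ 0.6014 -0.0502  0.105 ]
```

play_rows --pt "0 0 0 0.2 0.4 0 1" --pt "0 0 0 0 0.52 0 1" --pt "0 0 0 0 0 -0.5 1" --pt "0 0 0 0 0 -0.3 1" --pt "0 0 0 0 0 0 1" --pt "0 0 0 0 0 0 1"

```text
time_s: 6.7
ee_pos: [0.6015, -0.067, 0.2584]
eef_rot: [[-0.003, 1.0, -0.001], [1.0, 0.003, -0.0], [-0.0, -0.001, -1.0]]
wrist_force: [-0.1, -0.1, 0.1]
grip_width: 0.0137
```

play_rows --pt "0 0 0 0 0 -0.1 1" --pt "0 0 0 0 0 -0.05 1" --pt "0 0 0 0 0 0 1" --pt "0 0 0 0 0 0 1"

```text
time_s: 7.1
ee_pos: [0.6017, -0.0667, 0.2558]
eef_rot: [[-0.004, 1.0, 0.0], [1.0, 0.004, 0.0], [0.0, 0.0, -1.0]]
wrist_force: [-0.1, 0.1, -0.6]
grip_width: 0.0136
```

play_rows --pt "0 0 0 -0.05 0 -0.05 1" --pt "0 0 0 0 0 -0.05 1" --pt "0 0 0 0 0 0 1" --pt "0 0 0 0 0 0 1"

```text
time_s: 7.5
ee_pos: [0.6006, -0.0665, 0.2537]
eef_rot: [[-0.004, 1.0, -0.0], [1.0, 0.004, 0.0], [0.0, -0.0, -1.0]]
wrist_force: [0.8, -0.3, -0.9]
grip_width: 0.0133
```

play_rows --pt "0 0 0 0 0 -0.05 1" --pt "0 0 0 0 0 0 1" --pt "0 0 0 0 0 0 1"

```text
time_s: 7.8
ee_pos: [0.6006, -0.0666, 0.2527]
eef_rot: [[-0.004, 1.0, -0.0], [1.0, 0.004, 0.0], [0.0, -0.0, -1.0]]
wrist_force: [-0.5, -0.6, -1.5]
grip_width: 0.0137
```

play_rows --pt "0 0 0 0 0 -0.05 1" --pt "0 0 0 0 0 0 1" --pt "0 0 0 0 0 0 1"

```text
time_s: 8.1
ee_pos: [0.6007, -0.0666, 0.2517]
eef_rot: [[-0.004, 1.0, 0.0], [1.0, 0.004, 0.0], [0.0, 0.0, -1.0]]
wrist_force: [-0.3, 1.2, 0.2]
grip_width: 0.0135
```

play_rows --pt "0 0 0 0 0 -0.05 1" --pt "0 0 0 0 0 0 1" --pt "0 0 0 0 0 0 1"

```text
time_s: 8.4
ee_pos: [0.6007, -0.0668, 0.251]
eef_rot: [[-0.004, 1.0, 0.0], [1.0, 0.004, -0.0], [-0.0, 0.0, -1.0]]
wrist_force: [-0.1, -1.2, 2.5]
grip_width: 0.0134
```

play_rows --pt "0 0 0 0 0 -0.05 1" --pt "0 0 0 0 0 0 1" --pt "0 0 0 0 0 0 1"

```text
time_s: 8.7
ee_pos: [0.6008, -0.067, 0.2501]
eef_rot: [[-0.004, 1.0, 0.001], [1.0, 0.004, -0.001], [-0.001, 0.001, -1.0]]
wrist_force: [-0.6, -4.1, 4.2]
grip_width: 0.0136
```

```bash
python3 - <<'E'
from h import *
c=cam("wrist","w3");s=ctrl.sense();print(np.round(s["ee_pos"],4),s["wrist_force"])
i=c["img"]; cv2.imwrite("pics/w3c.png",cv2.resize(i[0:160,220:420],(800,640))[:600])
E
```

```text
[ 0.6008 -0.067   0.2501] [-0.15665834 -2.52953415  4.01118891]
```

View pics/w3c.png

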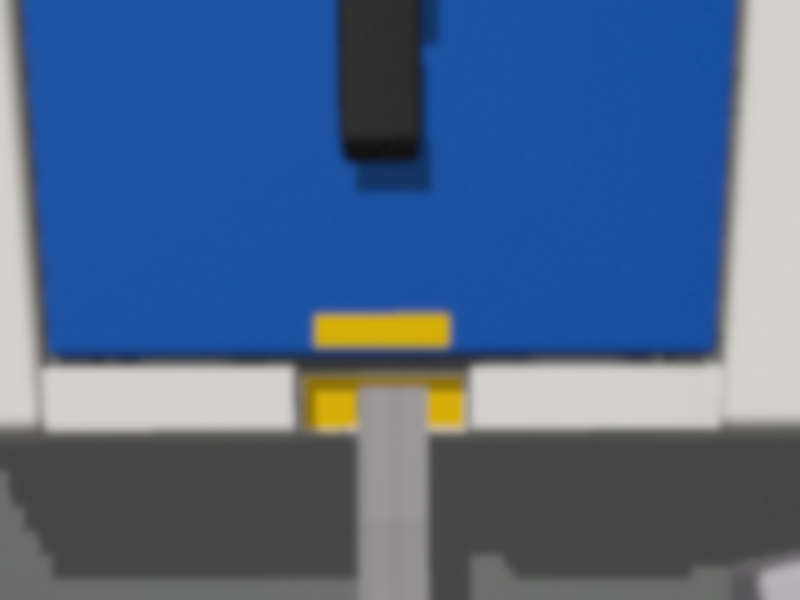

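play_rows --pt "0 0 0 -0.05 0 0.12 1" --pt "0 0 0 0 0 0 1" --pt "0 0 0 0 0.15 0 1" --pt "0 0 0 0 0.15 0 1" --pt "0 0 0 0 0 0 1" --pt "0 0 0 0 0 0 1"

```text
time_s: 9.35
ee_pos: [0.5996, -0.0603, 0.252]
eef_rot: [[-0.005, 1.0, -0.0], [1.0, 0.005, 0.0], [0.0, -0.0, -1.0]]
wrist_force: [0.2, 0.3, -0.3]
grip_width: 0.0133
```

play_rows --pt "0 0 0 0 0.15 0 1" --pt "0 0 0 0 0.15 0 1" --pt "0 0 0 0 0.15 0 1" --pt "0 0 0 0 0.15 0 1" --pt "0 0 0 0 0 0 1" --pt "0 0 0 0 0 0 1"

```text
time_s: 9.95
ee_pos: [0.5997, -0.0485, 0.2521]
eef_rot: [[-0.004, 1.0, -0.0], [1.0, 0.004, -0.0], [-0.0, -0.0, -1.0]]
wrist_force: [0.2, 0.0, -0.7]
grip_width: 0.0135
```

play_rows --pt "0 0 0 0 0 -0.035 1" --pt "0.0333 0 0 0 -0.519 -0.198 1" --pt "0.0333 0 0 0 -0.519 -0.198 1" --pt "0.0333 0 0 0 -0.496 -0.251 1" --pt "0.0333 0 0 0 -0.496 -0.251 1" --pt "0 0 0 0 0 0 1" --pt "0 0 0 0 0 0 1"

```text
time_s: 10.65
ee_pos: [0.5997, -0.09, 0.2337]
eef_rot: [[-0.003, 1.0, 0.0], [0.979, 0.003, 0.206], [0.206, 0.001, -0.979]]
wrist_force: [-0.7, -3.1, 1.1]
grip_width: 0.0137
```

play_rows --pt "0.0333 0 0 0 -0.466 -0.302 1" --pt "0.0333 0 0 0 -0.466 -0.302 1" --pt "0 0 0 0 0 0 1" --pt "0 0 0 0 0 0 1"

```text
time_s: 11.05
ee_pos: [0.5998, -0.1074, 0.2218]
eef_rot: [[-0.004, 1.0, -0.0], [0.952, 0.004, 0.307], [0.307, 0.001, -0.952]]
wrist_force: [-0.4, -1.2, 0.1]
grip_width: 0.0138
```

play_rows --pt "0.0333 0 0 0 -0.433 -0.349 1" --pt "0.0333 0 0 0 -0.433 -0.349 1" --pt "0 0 0 0 0 0 1" --pt "0 0 0 0 0 0 1"

```text
time_s: 11.45
ee_pos: [0.5999, -0.1244, 0.208]
eef_rot: [[-0.005, 1.0, -0.0], [0.915, 0.005, 0.404], [0.404, 0.002, -0.915]]
wrist_force: [-1.4, -0.6, 0.1]
grip_width: 0.0129
```

play_rows --pt "0.0333 0 0 0 -0.405 -0.382 1" --pt "0.0333 0 0 0 -0.384 -0.403 1" --pt "0 0 0 0 0 0 1" --pt "0 0 0 0 0 0 1"

```text
time_s: 11.85
ee_pos: [0.5999, -0.1404, 0.1924]
eef_rot: [[-0.005, 1.0, 0.0], [0.868, 0.004, 0.497], [0.497, 0.002, -0.868]]
wrist_force: [-0.3, -1.1, 0.4]
grip_width: 0.0135
```

```bash
python3 - <<'E'
from h import *
c=cam("wrist","w4");d=cam("scene","s4");s=ctrl.sense();print(np.round(s["ee_pos"],4),s["wrist_force"],np.round(s["joint_positions"],2))
cv2.imwrite("pics/w4c.png",np.hstack([cv2.resize(c["img"][0:240,200:440],(400,400)),cv2.resize(d["img"][180:280,240:340],(400,400),interpolation=cv2.INTER_CUBIC)]))
E
```

```text
[ 0.6    -0.1399  0.1926] [ 0.03358905 -0.85169542 -0.55208502] [ 0.78  0.63 -0.63  1.67 -0.18  1.07  0.32]
```

View pics/w4c.png

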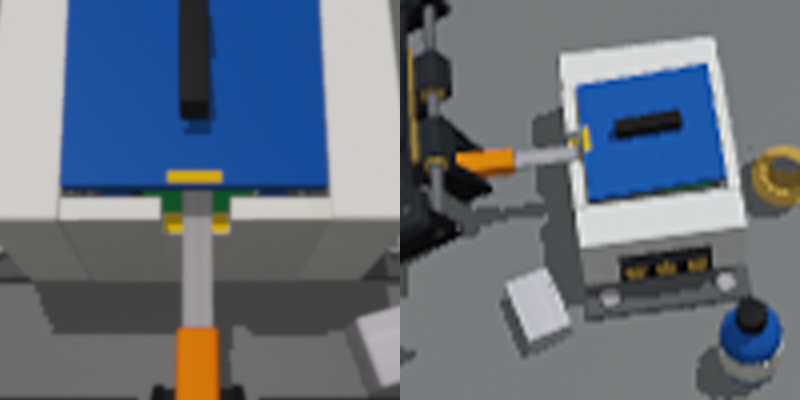

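play_rows --pt "-0.0333 0 0 0 0.384 0.403 1" --pt "-0.0333 0 0 0 0.405 0.382 1" --pt "-0.0333 0 0 0 0.433 0.349 1" --pt "-0.0333 0 0 0 0.433 0.349 1" --pt "-0.0333 0 0 0 0.466 0.302 1" --pt "-0.0333 0 0 0 0.466 0.302 1" --pt "0 0 0 0 0 0.08 1" --pt "0 0 0 0 -0.5 0 1" --pt "0 0 0 0 -0.5 0 1" --pt "0 0 0 0 -0.5 0 1" --pt "0 0 0 0 -0.5 0 1" --pt "0 0 0 0 -0.75 0 1" --pt "0 0 0 0 -1 0.5 1" --pt "-0.0667 0 0 0 -1 1 1" --pt "-0.0667 0 0 0 -0.5 1 1" --pt "0 0 0 0 0 0 1"

```text
time_s: 13.55
ee_pos: [0.6006, -0.1965, 0.2892]
eef_rot: [[-0.002, 1.0, 0.005], [1.0, 0.002, -0.006], [-0.006, 0.005, -1.0]]
wrist_force: [0.9, 0.8, -0.9]
grip_width: 0.0135
```

```bash
python3 - <<'E'
from h import *
c=cam("wrist","w5");d=cam("scene","s5");s=ctrl.sense();print(np.round(s["ee_pos"],4),np.round(s["eef_rot"],3),s["wrist_force"],np.round(s["joint_positions"],2))
cv2.imwrite("pics/w5c.png",np.hstack([cv2.resize(c["img"][0:240,200:440],(400,400)),cv2.resize(d["img"][180:280,240:340],(400,400),interpolation=cv2.INTER_CUBIC)]))
E
```

```text
[ 0.5997 -0.1947  0.2858] [[-0.004  1.     0.001]
 [ 1.     0.004  0.001]
 [ 0.001  0.001 -1.   ]] [ 0.16160443 -0.09086962 -1.23233391] [ 0.6   0.42 -0.46  1.63  0.2   1.13  0.1 ]
```

View pics/w5c.png

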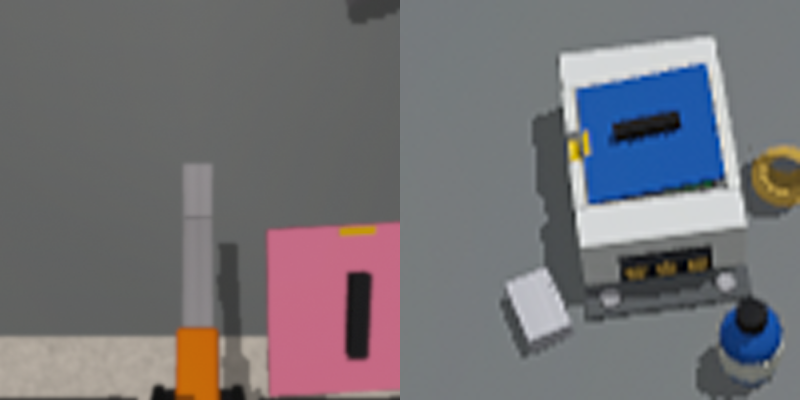

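play_rows --pt "0 0 0 0 0 1 1" --pt "0 0 -0.08 -0.588 -0.448 0 1" --pt "0 0 -0.08 -0.588 -0.448 0 1" --pt "0 0 -0.08 -0.588 -0.448 0 1" --pt "0 0 -0.08 -0.588 -0.448 0 1" --pt "0 0 -0.08 -0.588 -0.448 0 1" --pt "0 0 -0.08 -0.588 -0.448 0 1" --pt "0 0 -0.08 -0.588 -0.448 0 1" --pt "0 0 -0.08 -0.588 -0.448 0 1" --pt "0 0 -0.08 -0.588 -0.448 0 1" --pt "0 0 -0.08 -0.588 -0.448 0 1" --pt "0 0 -0.08 -0.588 -0.448 0 1" --pt "0 0 -0.08 -0.588 -0.448 0 1" --pt "0 0 -0.08 -0.588 -0.448 0 1" --pt "0 0 0 0 0 0 1" --pt "0 0 0 0 0 0 1" --pt "0 0 0 0 0 0 1"

```text
time_s: 15.35
ee_pos: [0.4474, -0.3099, 0.3047]
eef_rot: [[0.998, -0.055, -0.0], [-0.055, -0.998, 0.001], [-0.0, -0.001, -1.0]]
wrist_force: [-0.0, 0.2, -0.7]
grip_width: 0.0132
```

play_rows --pt "0 0 -0.0026 -0.03 -0.065 -0.8 1" --pt "0 0 0 0 0 -0.95 1" --pt "0 0 0 0 0 -0.8 1" --pt "0 0 0 0 0 0 1" --pt "0 0 0 0 0 0 1"

```text
time_s: 15.85
ee_pos: [0.4467, -0.3115, 0.2542]
eef_rot: [[0.998, -0.061, -0.0], [-0.061, -0.998, 0.001], [-0.001, -0.001, -1.0]]
wrist_force: [-0.0, -0.1, -1.0]
grip_width: 0.0136
```

play_rows --pt "0 0 0.001 0 0.015 -0.4 1" --pt "0 0 0 0 0 -0.4 1" --pt "0 0 0 0 0 -0.4 1" --pt "0 0 0 0 0 -0.2 1" --pt "0 0 0 0 0 0 1" --pt "0 0 0 0 0 0 1"

```text
time_s: 16.45
ee_pos: [0.4462, -0.3117, 0.2261]
eef_rot: [[0.998, -0.061, -0.0], [-0.061, -0.998, 0.0], [-0.0, -0.0, -1.0]]
wrist_force: [0.9, 0.8, -0.9]
grip_width: 0.0138
```

play_rows --pt "0 0 0 0.015 0.01 -0.1 1" --pt "0 0 0 0 0 -0.05 1" --pt "0 0 0 0 0 0 1" --pt "0 0 0 0 0 0 1"

```text
time_s: 16.85
ee_pos: [0.4465, -0.3114, 0.2232]
eef_rot: [[0.998, -0.061, -0.0], [-0.061, -0.998, 0.0], [-0.0, -0.0, -1.0]]
wrist_force: [-0.2, 0.8, -0.7]
grip_width: 0.0135
```

play_rows --pt "0 0 0 0 0 -0.04 1" --pt "0 0 0 0 0 0 1" --pt "0 0 0 0 0 0 0.75" --pt "0 0 0 0 0 0 0.5" --pt "0 0 0 0 0 0 0" --pt "0 0 0 0 0 0 0" --pt "0 0 0 0 0 0 0" --pt "0 0 0 0 0 0 0" --pt "0 0 0 0 0 0 0" --pt "0 0 0 0 0 0.5 0" --pt "0 0 0 0 0 1 0" --pt "0 0 0 0 0 1 0" --pt "0 0 0 0 0 1 0" --pt "0 0 0 0 0 1 0" --pt "0 0 0 0 0 1 0"

```text
time_s: 18.35
ee_pos: [0.4464, -0.3114, 0.334]
eef_rot: [[0.998, -0.061, 0.0], [-0.061, -0.998, -0.0], [0.0, 0.0, -1.0]]
wrist_force: [-0.5, -1.2, -0.4]
grip_width: 0.0868
```

play_rows --pt "0 0 0.0548 0.402 0.996 0 0" --pt "0 0 0.0548 0.402 0.996 0 0" --pt "0 0 0.0548 0.402 0.996 0 0" --pt "0 0 0.0548 0.402 0.996 0 0" --pt "0 0 0.0548 0.402 0.996 0 0" --pt "0 0 0.0548 0.402 0.996 0 0" --pt "0 0 0.0548 0.402 0.996 0 0" --pt "0 0 0.0548 0.402 0.996 0 0" --pt "0 0 0.0548 0.402 0.996 0 0" --pt "0 0 0.0548 0.402 0.996 0 0" --pt "0 0 0.0548 0.402 0.996 0 0" --pt "0 0 0.0548 0.402 0.996 0 0" --pt "0 0 0.0548 0.402 0.996 0 0" --pt "0 0 0.0548 0.402 0.996 0 0" --pt "0 0 0.0548 0.402 0.996 0 0" --pt "0 0 0.0548 0.402 0.996 0 0" --pt "0 0 0.0548 0.402 0.996 0 0" --pt "0 0 0.0548 0.402 0.996 0 0" --pt "0 0 0.0548 0.402 0.996 0 0" --pt "0 0 0 0 0 0 0"

```text
time_s: 20.35
ee_pos: [0.5995, 0.0702, 0.3331]
eef_rot: [[-0.01, 1.0, 0.001], [1.0, 0.01, 0.001], [0.001, 0.001, -1.0]]
wrist_force: [-0.4, 0.5, -0.7]
grip_width: 0.0874
```

```bash
python3 - <<'E'
from h import *
c=cam("wrist","w6");b=cam("top","t6");s=ctrl.sense();print(np.round(s["ee_pos"],4),np.round(s["eef_rot"],3),s["wrist_force"],np.round(s["joint_positions"],2))
cv2.imwrite("pics/w6c.png",np.hstack([cv2.resize(c["img"][100:400,120:520],(533,400)),cv2.resize(b["img"][205:265,430:470],(266,400),interpolation=cv2.INTER_CUBIC)]))
E
```

```text
[0.5992 0.067  0.3327] [[-0.003  1.     0.   ]
 [ 1.     0.003 -0.001]
 [-0.001  0.    -1.   ]] [-0.09320847 -0.11616686  0.74435345] [ 0.29  0.34 -0.58  1.65  0.2   1.21 -0.34]
```

View pics/w6c.png

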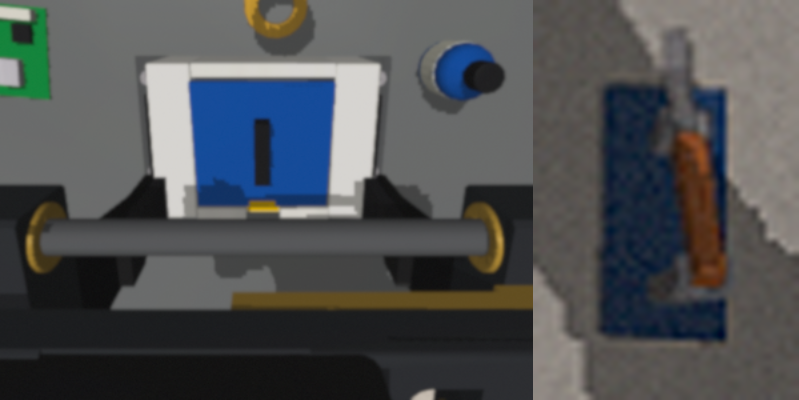

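```bash
python3 - <<'E'
from h import *
w=load("w6");k=1.3325
P=lambda x,y,z:atz(w,120+x/k,100+y/k,z).round(4)
print("rib far,near",P(262.5,120,.074),P(262.5,185,.077),"L/R",P(254,150,.076),P(271,150,.076))
print("cover far edge",P(190,80,.060),P(334,80,.060),"near",P(197,205,.068),P(328,206,.068))
E
```

```text
rib far,near [0.5978 0.0879 0.074 ] [0.5982 0.0459 0.077 ] L/R [0.5926 0.0691 0.076 ] [0.6033 0.0692 0.076 ]
cover far edge [0.5514 0.1103 0.06  ] [0.643  0.1112 0.06  ] near [0.5542 0.0272 0.068 ] [0.6424 0.0273 0.068 ]
```

play_rows --pt "0 0 0 -0.05 0 -0.8 0.3" --pt "0 0 0 0 0 -1 0.5" --pt "0 0 0 0 0 -1 0.5" --pt "0 0 0 0 0 -0.8 0.5" --pt "0 0 0 0 0 -0.4 0.5" --pt "0 0 0 0 0 -0.1 0.5" --pt "0 0 0 0 0 0 0.5" --pt "0 0 0 0 0 0 0.5" --squeeze 30

```text
time_s: 21.25
ee_pos: [0.5984, 0.0666, 0.2506]
eef_rot: [[-0.003, 1.0, 0.001], [1.0, 0.003, -0.001], [-0.001, 0.001, -1.0]]
wrist_force: [0.3, -0.7, 1.8]
grip_width: 0.0439
```

play_rows --pt "0 0 0 0 0 -0.05 0.5" --pt "0 0 0 0 0 -0.05 0.5" --pt "0 0 0 0 0 0 0.5" --pt "0 0 0 0 0 0 0.5"

```text
time_s: 21.65
ee_pos: [0.5981, 0.067, 0.2482]
eef_rot: [[-0.003, 1.0, -0.0], [1.0, 0.003, -0.0], [-0.0, -0.0, -1.0]]
wrist_force: [-0.2, -0.1, 0.3]
grip_width: 0.0435
```

play_rows --pt "0 0 0 0 0 -0.03 0.5" --pt "0 0 0 0 0 0 0.7" --pt "0 0 0 0 0 0 1" --pt "0 0 0 0 0 0 1" --pt "0 0 0 0 0 0 1" --pt "0 0 0 0 0 0 1" --pt "0 0 0 0 0 0 1" --pt "0 0 0 0 0 0 1" --pt "0 0 0 0 0 0 1" --pt "0 0 0 0 0 0 1"

```text
time_s: 22.65
ee_pos: [0.5982, 0.067, 0.2477]
eef_rot: [[-0.003, 1.0, 0.0], [1.0, 0.003, -0.0], [-0.0, 0.0, -1.0]]
wrist_force: [0.5, 0.1, 0.2]
grip_width: 0.0093
```

play_rows --pt "0 0 0 0 0 0.1 1" --pt "0 0 0 0 0 0.25 1" --pt "0 0 0 0 0 0.4 1" --pt "0 0 0 0 0 0.5 1" --pt "0 0 0 0 0 0.75 1" --pt "0 0 0 0 0 1 1" --pt "0 0 0 0 0 1 1" --pt "0 0 0 0 0 0 1" --squeeze 45

```text
time_s: 23.45
ee_pos: [0.5992, 0.0674, 0.332]
eef_rot: [[-0.003, 1.0, 0.006], [1.0, 0.003, 0.0], [0.0, 0.006, -1.0]]
wrist_force: [0.6, -0.5, -0.3]
grip_width: 0.0092
```

```bash
python3 - <<'E'
from h import *
c=cam("wrist","w7");b=cam("scene","s7");s=ctrl.sense();print(np.round(s["ee_pos"],4),s["grip_width"],s["wrist_force"],np.round(s["joint_positions"],2))
cv2.imwrite("pics/w7c.png",np.hstack([cv2.resize(c["img"][0:300,120:520],(533,400)),cv2.resize(b["img"][180:270,245:305],(266,400),interpolation=cv2.INTER_CUBIC)]))
E
```

```text
[0.5983 0.067  0.3287] 0.0088560495711011 [ 0.24873951 -0.41068201 -1.02196874] [ 0.29  0.35 -0.58  1.66  0.2   1.2  -0.34]
```

View pics/w7c.png

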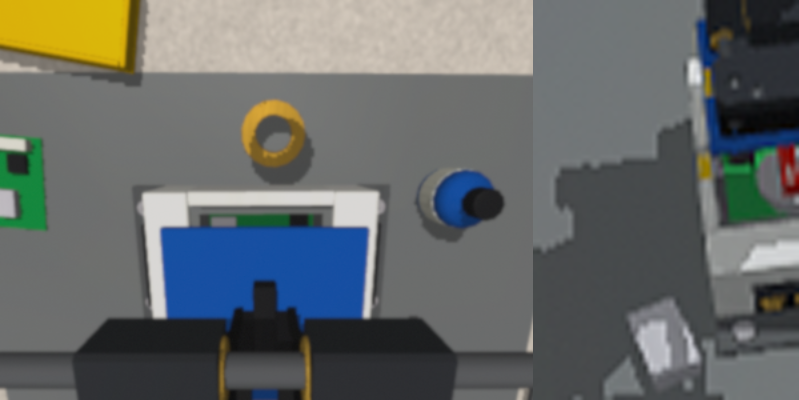

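```bash
python3 - <<'E'
from h import *
w=load("w7");k=1.3325
from scipy.optimize import brentq
P=lambda x,y,z:atz(w,120+x/k,y/k,z)
f=lambda z:np.linalg.norm(P(162,228,z)-P(367.5,228,z))-.09
z=brentq(f,.05,.2);print(z,P(162,228,z),P(367.5,228,z))
E
```

```text
0.13942091401218554 [0.55486143 0.1121026  0.13942091] [0.64486115 0.11232799 0.13942091]
```

play_rows --pt "0.0046 0 0 -0.63 0.84 0 1" --pt "0.0046 0 0 -0.63 0.84 0 1" --pt "0.0046 0 0 -0.63 0.84 0 1" --pt "0.0046 0 0 -0.63 0.84 0 1" --pt "0.0046 0 0 -0.63 0.84 0 1" --pt "0.0046 0 0 -0.63 0.84 0 1" --pt "0.0046 0 0 -0.63 0.84 0 1" --pt "0.0046 0 0 -0.63 0.84 0 1" --pt "0.0046 0 0 -0.63 0.84 0 1" --pt "0.0046 0 0 -0.63 0.84 0 1" --pt "0.0046 0 0 -0.63 0.84 0 1" --pt "0.0046 0 0 -0.63 0.84 0 1" --pt "0 0 0 0 0 -0.8 1" --pt "0 0 0 0 0 -1 1" --pt "0 0 0 0 0 -1 1" --pt "0 0 0 0 0 -1 1" --pt "0 0 0 0 0 -1 1" --pt "0 0 0 0 0 -0.6 1" --pt "0 0 0 0 0 0 1" --pt "0 0 0 0 0 0 1"

```text
time_s: 25.55
ee_pos: [0.447, 0.2691, 0.2202]
eef_rot: [[-0.004, 1.0, 0.0], [0.996, 0.004, 0.087], [0.087, 0.0, -0.996]]
wrist_force: [0.8, -0.0, -0.8]
grip_width: 0.0097
```

play_rows --pt "0 0 0 0 0 -0.4 1" --pt "0 0 0 0 0 -0.2 1" --pt "0 0 0 0 0 0 1" --pt "0 0 0 0 0 0 1"

```text
time_s: 25.95
ee_pos: [0.4476, 0.27, 0.2091]
eef_rot: [[-0.004, 1.0, 0.003], [0.996, 0.004, 0.089], [0.089, 0.003, -0.996]]
wrist_force: [0.2, 3.3, 9.2]
grip_width: 0.0094
```

play_rows --pt "0 0 0 0 0 -0.08 1" --pt "0 0 0 0 0 0 1" --pt "0 0 0 0 0 0 1"

```text
time_s: 26.25
ee_pos: [0.4475, 0.2704, 0.208]
eef_rot: [[-0.005, 1.0, 0.003], [0.996, 0.004, 0.089], [0.089, 0.003, -0.996]]
wrist_force: [-2.0, 3.5, 11.5]
grip_width: 0.009
```

play_rows --pt "0 0 0 0 0 -0.05 1" --pt "0 0 0 0 0 0 1" --pt "0 0 0 0 0 0 1"

```text
time_s: 26.55
ee_pos: [0.4475, 0.2706, 0.2078]
eef_rot: [[-0.005, 1.0, 0.003], [0.996, 0.004, 0.089], [0.089, 0.004, -0.996]]
wrist_force: [-6.6, 0.9, 24.3]
grip_width: 0.009
```

play_rows --pt "0 0 0 0 0 0.05 1" --pt "0 0 0 0 0 0 1" --pt "0 0 0 0 0 0 1"

```text
time_s: 26.85
ee_pos: [0.4475, 0.2704, 0.2079]
eef_rot: [[-0.004, 1.0, 0.003], [0.996, 0.004, 0.089], [0.089, 0.003, -0.996]]
wrist_force: [-2.5, 3.5, 11.9]
grip_width: 0.0091
```

```bash
python3 - <<'E'
from h import *
s=ctrl.sense();F=np.array(s["wrist_force"]);M=np.array(s["ft_torque"]);print(s["ee_pos"],F,M)
c=cam("wrist","w8");b=cam("top","t8");d=cam("scene","s8")
cv2.imwrite("pics/w8c.png",np.hstack([cv2.resize(c["img"][0:300,120:520],(400,300)),cv2.resize(d["img"][135:210,330:430],(400,300),interpolation=cv2.INTER_CUBIC)]))
E
```

```text
[0.44750423 0.27041876 0.2079111 ] [-2.51235469  3.49937042 11.94822038] [0.62115425 0.39354042 0.05331937]
```

View pics/w8c.png

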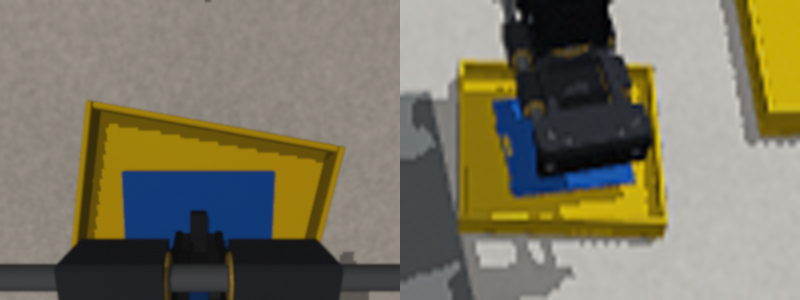

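play_rows --pt "0 0 0 0 0 0.04 1" --pt "0 0 0 0 0 0 0.85" --pt "0 0 0 0 0 0 0.7" --pt "0 0 0 0 0 0 0.6" --pt "0 0 0 0 0 0 0.5" --pt "0 0 0 0 0 0 0.5" --pt "0 0 0 0 0 0 0.5" --pt "0 0 0 0 0 0.1 0.5" --pt "0 0 0 0 0 0.5 0.5" --pt "0 0 0 0 0 1 0.5" --pt "0 0 0 0 0 1 0.4" --pt "0 0 0 0 0 1 0.4" --pt "0 0 0 0 0 1 0.4" --pt "0 0 0 0 0 1 0.4" --pt "0 0 0 0 0 0 0.4"

```text
time_s: 28.5
ee_pos: [0.4476, 0.2695, 0.3223]
eef_rot: [[-0.004, 1.0, 0.005], [0.996, 0.004, 0.088], [0.088, 0.005, -0.996]]
wrist_force: [0.4, 1.1, -0.3]
grip_width: 0.0522
```

play_rows --pt "-0.0556 0 0 0 0 0 0.6" --pt "0 0 0.077 0.578 -0.779 0 0.6" --pt "0 0 0.077 0.578 -0.779 0 0.65" --pt "0 0 0.077 0.578 -0.779 0 0.65" --pt "0 0 0.077 0.578 -0.779 0 0.65" --pt "0 0 0.077 0.578 -0.779 0 0.65" --pt "0 0 0.077 0.578 -0.779 0 0.65" --pt "0 0 0.077 0.578 -0.779 0 0.65" --pt "0 0 0.077 0.578 -0.779 0 0.65" --pt "0 0 0.077 0.578 -0.779 0 0.65" --pt "0 0 0.077 0.578 -0.779 0 0.65" --pt "0 0 0.077 0.578 -0.779 0 0.65" --pt "0 0 0.077 0.578 -0.779 0 0.65" --pt "0 0 0.077 0.578 -0.779 0 0.65" --pt "0 0 0 0 0 0 0.65" --pt "0 0 0 0 0 0 0.65"

```text
time_s: 30.1
ee_pos: [0.5971, 0.0661, 0.3185]
eef_rot: [[-1.0, -0.002, 0.0], [-0.002, 1.0, 0.001], [-0.0, 0.001, -1.0]]
wrist_force: [-0.0, 1.1, -0.7]
grip_width: 0.0306
```

```bash
python3 - <<'E'
from h import *
s=ctrl.sense();print(np.round(s["ee_pos"],4),np.round(s["eef_rot"],3),np.round(s["joint_positions"],2),s["grip_width"])
c=cam("wrist","w9");b=cam("top","t9");d=cam("scene","s9")
def red(i):
    h=cv2.cvtColor(i,cv2.COLOR_BGR2HSV);m=((h[...,0]<8)|(h[...,0]>172))&(h[...,1]>130)&(h[...,2]>60);return m.astype(np.uint8)
for n,c_ in(("wrist",c),("top",b),("scene",d)):
    N,l,st,ce=cv2.connectedComponentsWithStats(red(c_["img"]))
    for j in range(1,N):
        if st[j,4]>12:
            p=atz(c_,*ce[j],.047)
            if abs(p[0]-.6)<.05 and abs(p[1]-.067)<.05:
                ys,xs=np.where(l==j);print(n,st[j],ce[j].round(1),p.round(4),cv2.minAreaRect(np.c_[xs,ys].astype(np.int32)))
E
```

```text
[0.5971 0.0661 0.3185] [[-1.    -0.002  0.   ]
 [-0.002  1.     0.001]
 [-0.     0.001 -1.   ]] [ 0.48  0.41 -0.83  1.66  0.32  1.21  1.15] 0.030580298409542576
wrist [314 188  11  36 318] [318.9 203.4] [0.5949 0.0675 0.047 ] ((319.0, 205.5), (35.0, 10.0), 90.0)
top [328 187   4   6  20] [329.2 189.8] [0.5901 0.0662 0.047 ] ((329.5, 189.5), (5.0, 3.0), 90.0)
scene [300 212   5  12  34] [302.2 217.1] [0.6027 0.0678 0.047 ] ((302.219970703125, 217.53997802734375), (11.313708305358887, 3.3941125869750977), 81.8698959350586)
```

play_rows --pt "0 0 -0.001 0.04 0.05 -0.8 0.65" --pt "0 0 0 0 0 -1 0.65" --pt "0 0 0 0 0 -1 0.65" --pt "0 0 0 0 0 -0.8 0.65" --pt "0 0 0 0 0 -0.7 0.65" --pt "0 0 0 0 0 -0.5 0.65" --pt "0 0 0 0 0 0 0.65" --pt "0 0 0 0 0 0 0.65" --squeeze 25

```text
time_s: 31.05
ee_pos: [0.5983, 0.0673, 0.2232]
eef_rot: [[-1.0, -0.003, 0.001], [-0.003, 1.0, 0.0], [-0.001, 0.0, -1.0]]
wrist_force: [0.4, 0.9, -1.0]
grip_width: 0.0305
```

play_rows --pt "0 0 0 0 0 -0.15 0.65" --pt "0 0 0 0 0 0 0.8" --pt "0 0 0 0 0 0 1" --pt "0 0 0 0 0 0 1" --pt "0 0 0 0 0 0 1" --pt "0 0 0 0 0 0 1" --pt "0 0 0 0 0 0 1" --pt "0 0 0 0 0 0 1"

```text
time_s: 31.85
ee_pos: [0.5982, 0.067, 0.2201]
eef_rot: [[-1.0, -0.003, 0.001], [-0.003, 1.0, -0.0], [-0.001, -0.0, -1.0]]
wrist_force: [-1.0, -0.7, 2.5]
grip_width: 0.0104
```

play_rows --pt "0 0 0 0 0 -0.1 1" --pt "0 0 0 0 0 -0.1 1" --pt "0 0 0 0 0 -0.05 1" --pt "0 0 0 0 0 0 1" --pt "0 0 0 0 0 0 1"

```text
time_s: 32.35
ee_pos: [0.5983, 0.067, 0.2152]
eef_rot: [[-1.0, -0.003, 0.001], [-0.003, 1.0, -0.0], [-0.001, -0.0, -1.0]]
wrist_force: [-1.6, -1.7, 7.0]
grip_width: 0.0094
```

play_rows --pt "0 0 0 0 0 -0.05 1" --pt "0 0 0 0 0 -0.05 1" --pt "0 0 0 0 0 0 1" --pt "0 0 0 0 0 0 1"

```text
time_s: 32.75
ee_pos: [0.5984, 0.0672, 0.214]
eef_rot: [[-1.0, -0.003, 0.002], [-0.003, 1.0, -0.001], [-0.002, -0.001, -1.0]]
wrist_force: [-4.1, -1.8, 13.4]
grip_width: 0.0096
```

play_rows --pt "0 0 0 0 0 -0.03 1" --pt "0 0 -0.0667 0 0 0 1" --pt "0 0 -0.0667 0 0 0 1" --pt "0 0 -0.0667 0 0 0 1" --pt "0 0 -0.0667 0 0 0 1" --pt "0 0 -0.0667 0 0 0 1" --pt "0 0 0 0 0 0 1"

```text
time_s: 33.45
ee_pos: [0.5984, 0.0673, 0.2139]
eef_rot: [[-0.866, 0.501, 0.002], [0.501, 0.866, -0.001], [-0.003, -0.0, -1.0]]
wrist_force: [-5.4, -1.9, 18.1]
grip_width: 0.0098
```

play_rows --pt "0 0 -0.0672 0 0 0 1" --pt "0 0 -0.0672 0 0 0 1" --pt "0 0 -0.0672 0 0 0 1" --pt "0 0 -0.0672 0 0 0 1" --pt "0 0 -0.0672 0 0 0 1" --pt "0 0 -0.0672 0 0 0 1" --pt "0 0 -0.0672 0 0 0 1" --pt "0 0 -0.0672 0 0 0 1" --pt "0 0 -0.0672 0 0 0 1" --pt "0 0 -0.0672 0 0 0 1" --pt "0 0 0 0 0 0 1" --pt "0 0 0 0 0 0 1"

```text
time_s: 34.65
ee_pos: [0.5986, 0.0674, 0.2139]
eef_rot: [[0.005, 1.0, 0.002], [1.0, -0.005, -0.001], [-0.001, 0.002, -1.0]]
wrist_force: [-5.1, -1.4, 16.9]
grip_width: 0.0097
```

```bash
python3 -c "
from h import *
s=ctrl.sense();R=np.array(s['eef_rot']);print(np.degrees(np.arctan2(R[1,0],R[0,0])),s['wrist_force'],s['ft_torque'],s['ee_pos'])"
```

```text
89.6921483233963 [-5.11771272 -1.40718688 16.86231031] [-0.35201822  0.97950802  0.01153309] [0.59856271 0.06735262 0.21390008]
```

play_rows --pt "0 0 -0.01 0 0 0 1" --pt "0 0 0 0 0 0 1" --pt "0 0 0 0 0 0.1 1" --pt "0 0 0 0 0 0.1 1" --pt "0 0 0 0 0 0 1" --pt "0 0 0 0 0 0 1"

```text
time_s: 35.25
ee_pos: [0.5984, 0.0672, 0.2168]
eef_rot: [[0.021, 1.0, 0.001], [1.0, -0.021, -0.001], [-0.001, 0.001, -1.0]]
wrist_force: [-0.1, -0.3, 6.7]
grip_width: 0.0097
```

play_rows --pt "0 0 0 0 0 0.1 1" --pt "0 0 0 0 0 0.05 1" --pt "0 0 0 0 0 0 1" --pt "0 0 0 0 0 0 1"

```text
time_s: 35.65
ee_pos: [0.5984, 0.0672, 0.2194]
eef_rot: [[0.021, 1.0, 0.001], [1.0, -0.021, -0.001], [-0.001, 0.001, -1.0]]
wrist_force: [2.0, 0.0, 4.4]
grip_width: 0.0098
```

play_rows --pt "0 0 0 0 0 0.04 1" --pt "0 0 0 0 0 0 0.85" --pt "0 0 0 0 0 0 0.7" --pt "0 0 0 0 0 0 0.65" --pt "0 0 0 0 0 0 0.65" --pt "0 0 0 0 0 0.3 0.65" --pt "0 0 0 0 0 0.8 0.65" --pt "0 0 0 0 0 1 0.65" --pt "0 0 0 0 0 1 0.65" --pt "0 0 0 0 0 1 0.65" --pt "0 0 0 0 0 1 0.65" --pt "0 0 0 0 -1 1 0.65" --pt "0 0 0 0 -1 0 0.65" --pt "0 0 0 0 -1 0 0.65" --pt "0 0 0 0 -1 0 0.65" --pt "0 0 0 0 -1 0 0.65" --pt "0 0 0 0 -1 0 0.65" --pt "0 0 0 0 0 0 0.65" --pt "0 0 0 0 0 0 0.65"

```text
time_s: 37.55
ee_pos: [0.5981, -0.0527, 0.3432]
eef_rot: [[0.022, 1.0, 0.001], [1.0, -0.022, -0.001], [-0.001, 0.001, -1.0]]
wrist_force: [0.6, -0.4, -0.4]
grip_width: 0.0306
```

```bash
python3 - <<'E'
from h import *
c=cam("wrist","w10");t=cam("top","t10");d=cam("scene","s10")
def red(i):
    h=cv2.cvtColor(i,cv2.COLOR_BGR2HSV);return (((h[...,0]<8)|(h[...,0]>172))&(h[...,1]>130)&(h[...,2]>60)).astype(np.uint8)
N,l,st,ce=cv2.connectedComponentsWithStats(red(c["img"]))
for j in range(1,N):
    if st[j,4]>40:
        ys,xs=np.where(l==j);x0,y0,w,h=st[j,:4]
        print(st[j],cv2.minAreaRect(np.c_[xs,ys].astype(np.int32)),[np.linalg.norm(atz(c,x0,y0+h/2,z)-atz(c,x0+w,y0+h/2,z)).round(4) for z in(.041,.047)],atz(c,*ce[j],.045))
T=lambda i:cv2.resize(i[60:260,220:480],(400,308),interpolation=cv2.INTER_CUBIC)
cv2.imwrite("pics/fin.png",np.vstack([np.hstack([cv2.resize(c["img"][40:240,190:450],(400,290),interpolation=cv2.INTER_CUBIC),cv2.resize(d["img"][180:260,260:370],(400,290),interpolation=cv2.INTER_CUBIC)]),
 np.hstack([T(t["img"]),cv2.resize(d["img"][130:284,130:430],(400,308))])]))
E
```

```text
[311  44  11  38 325] ((316.0, 62.5), (37.0, 10.0), 90.0) [np.float64(0.0096), np.float64(0.0094)] [0.59846326 0.06916096 0.045     ]
```

View pics/fin.png

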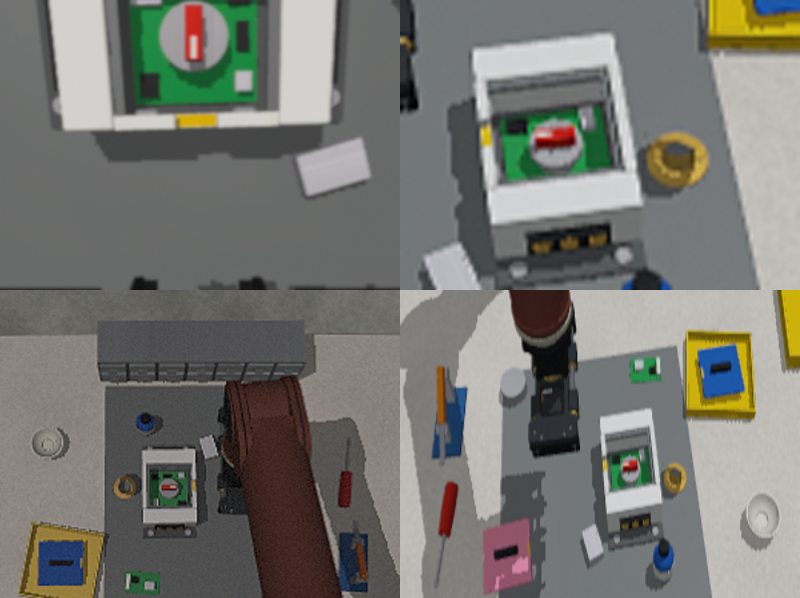

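```bash
python3 -c "
from cell import ctrl
s=ctrl.sense();print(s['time_s'],s['wrist_force']);print(ctrl.close_job())"
```

```text
37.7 [ 0.05480765 -0.57519477 -0.192601  ]
the job is handed in; nothing more can be done
None
```

I popped the cover, set it in the tray and turned the stud a quarter turn. I handed the job in at 37.7 s with the gripper clear of everything.

- **Cover:** I levered the notch edge up with the pry tool until it popped, then lifted the cover out by its rib. I set it in the smaller yellow tray, ribbed side up. The last pictures show it lying inside the tray. It touched the tray floor about 4 mm earlier than I had calculated. The push there briefly reached about 24 N, and I eased off before letting go.
- **Pry tool:** It is back in its own rest, in the same pose as at the start.
- **Stud:** I pushed it down about 6 mm, turned it about 91.5° clockwise and let it rise. Its wing now lies along the unit's y axis.
- **Stud locked:** The upward force fell from 6.7 N to 4.4 N as the stud rose, which matches its spring coming back up. I inferred the final height from those forces; I did not measure it in the pictures.
- **Other things on the bench:** They look unmoved in the last pictures, but the arm hid part of the bench from the top camera. I judged this by eye only.
- **Camera agreement:** The top and scene cameras differed by about 5 mm on positions, so I used the wrist camera and contact forces for the fine fits.

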